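Hold a swing panel square with an assembly square

TASK

Slide the clear guard all the way open along its track, to the right, and leave it open. Then take the aluminium assembly square by its upright rib and press it, flat on the stand's base plate, right into the corner between the grey fence and the leaning grey swing panel, until both outer faces lie flush and the panel is pushed out square to the fence. Finish while still gripping the square and pressing it into the corner, because the panel springs back when let go; leave the vials, the beaker and the timer alone.

Things in the scene. Friction and masses are not known exactly. Their poses are not given: they have to be found in the camera images.
- corner (a point): Inside corner of the fixed stand, on top of its 8 mm base plate (x -150 to +35, y -30 to +150 mm here). z up. The grey fence runs from here along +y, working face x = 0 looking to -x. The grey swing panel (10 mm thick, 118 long, top 56 mm above the bench) runs along -x; working face y = 0 looking to +y when square. The guard's track: x 42 to 66, y -255 to +165 mm, 84 mm high.
- fence: The fixed grey fence, an upright plate 12 x 130 mm, its top 56 mm above the bench; its origin lies on the bench right under the corner, its axes are those of the corner.
- panel (a joint): Angle of the swing panel about its upright hinge at the corner, rad. 0: square to the fence; positive: its free end leans in over the base plate. A light spring (about 0.2 N m, 2 to 3 N at the free end) holds it leaning in against a stop at 0.14; it can be pushed out to -0.06 and springs back when let go.
- guard (a joint): Position of the guard, a level clear sheet in a white frame, 160 x 160 mm, 67 to 75 mm above the bench. 0: shut over the corner (x -134 to +30, y -31 to +131 mm in the corner's frame); grows as it slides to -y of that frame (right); 0.18 m: fully open, at the stop. It drags with about 1.5 N and stays where left.
- guard_handle (a point): Centre of the guard's white upright handle fin, pinched from above: 12 mm thick along y (the sliding direction), 50 mm long along x, standing from 76 to 118 mm above the bench; this point is 100 mm above the bench. Moves with the guard. Axes as the corner's.
- square_grip (a point): Grip point on the loose L-shaped aluminium square (100 x 100 mm, 0.3 kg, lying flat): middle of its upright rib, 50 mm above the underside; rib 14 mm thick (y), 46 long (x), top 72 mm above the underside. Axes of the square, z up. Outer faces: x = +42 and y = -42 mm. Seated, axes are parallel to the corner's and this point is at x -42, y +42, z +50 mm of the corner.
- square_heel (a point): Where the square's two outer faces would meet (the tip itself is relieved by 6 mm), at the underside: x +42, y -42 mm from the grip point in the square's axes. Meets the corner when seated.
- square: The whole square; origin on its underside, 50 mm below the grip point. Two legs, 18 mm wide and 30 mm tall, lie along its outer faces and reach to y = +58 mm and x = -58 mm; a 7 mm web joins them under the rib. Its faces rub noticeably on fence, panel and plate.
- vial_1: Bystander: small white capped vial, 25 mm across, 56 mm tall, standing near the front edge; origin at its underside.
- vial_2: Bystander: the same kind of vial, further back on the left; origin at its underside.
- beaker: Bystander: plastic beaker, 69 mm across, 83 mm tall, back left; origin at its underside.
- bench_timer: Bystander: flat white timer, 72 x 66 x 21 mm, near the front edge; origin at its underside.

How it is judged:
By the outcome, as a careful person would: the job done as asked, in the order asked, and still so for the second after the job is handed in, while the arm keeps its last pose, push and grip.
It also fails if it takes over 70 s, if anything falls off the work surface, if the arm or the gripper's body presses on something with over 40 N, if the wrist force passes 120 N, or if a joint passes its speed limit or range.

ROBOT

A 7-joint arm with a two-finger parallel gripper is mounted at the origin on a cart in front of the work surface, level with it; the furniture and walls round the work are solid. World frame = base frame: x ahead of the robot, y to its left, z up, the work surface at z = 0. Lengths are in m, angles in rad, forces in N, time in s.
With the tool pointing down it reaches from about 0.425 to 0.925 m from the base axis. Payload 6.8 kg.
Tool frame: the origin (TCP) lies at the very end of the fingers, on their centre line; the grasp point (between the pads) lies 19 mm behind it; z points along the fingers, y is the line along which they close (so a half turn about z gives the same grasp; the last joint's range is limited). The gripper opens to 85 mm and grips with 20 to 120 N. Pads are 22 mm wide; open, the fingers measure 114 mm over their backs; the gripper's body (76 mm by 85 mm) begins 54 mm behind the grasp point. The pads swing forward as they close: fully open they stand 13 mm farther back than shut.
Start: joints at [1.13, 0.477, 0.022, 1.555, -0.011, 1.109, -0.083], TCP at [0.221, -0.638, 0.231] pointing down, gripper open.
Joint ranges: [-2.96, 2.96], [-0.34, 2.1], [-1.41, 1.46], [0.24, 2.44], [-1.37, 4.51], [0.17, 1.92], [-2.96, 2.96]. Speed limits (rad/s): [2.39, 2.39, 3.14, 3.14, 3.14, 3.14, 3.14].

INTERFACE

Orientations are given as a rotation vector (axis times angle).
In Python, from bench import get_obs, viewer, r gives the robot as it stands. The module is installed in compiled form; this text tells all that it offers.
- The arm moves only by the tool play_rows, never from a script. Its argument "commands" is a list that holds one entry, the list of rows, each a list of 5 numbers: the gripper's target within -1 to 1 (shut at 1, half-way at 0, fully open at -1), then the shift along the tool's x, y, z scaled (see below), then the turn about the tool's z scaled (see below). A call has 1 to 12 rows; each row is the pose to reach, as a shift and turn from the pose commanded when the call began, along the tool's axes at that moment; what a row does not reach only later rows make up. The controller multiplies each number of a shift by 0.2 m and each number of a turn by pi/2 rad. A row lasts 1/12 s, in which the tool goes at most 41.7 mm and 7.16 degrees, less where a joint would pass 70% of its speed; a pose out of reach is approached as far as the arm can. A call with a number of a shift or a turn outside -1 to 1 is refused whole. A call with a gripper value outside its range is refused whole. The fingers move at their own pace and stop on an object; "grip_force" is the grip in N (left out, the last holds). Time passes only in rows, so rows that repeat a pose let the fingers close. It gives the time, the measured TCP pose, the force, the opening and the grip force at its end, in the units of the state.
- get_obs(): the state, without advancing time (a new reading comes with each control period).
- viewer.grab_frame(name): name is "scene" or "top" or "wrist"; returns a dict with "pixels" (420x560x3 uint8, red, green, blue), "fovy" (degrees; the focal length in pixels is half the picture's height over the tangent of half this angle, whatever the lens; pixels are square), "cx", "cy" (the principal point, pixels), "world_to_cam" (4x4, takes a point from world to camera coordinates); the wrist camera has in their place "hand_eye" (4x4, takes a point from camera to tool coordinates, whose origin is the TCP and whose axes are the flange's). Camera axes: x right, y up, looking along -z (the intrinsics and any distortion apply to the point x, -y, -z); pixel columns grow to the right and rows downward; lengths in m; the calibration is good to about 2 mm. A picture is of the moment at which its call begins: read the wrist's pose just before it. There is no depth.
- r.hand_in(): hands the job in; it is judged then, once.
Trained networks look in a picture, given as the dict that the camera call returned (one of the last four; its "shot" number tells which), for a name from the list of things; names that differ only in an ending like _2 or _b are one class to them, and where a whole thing is asked for, a point or a joint stands for the part that bears it (a point fixed in the world has none). Each returns a list of dicts, best first, with "score" (0 to 1); they miss things now and then, are a little off and sometimes report something else, mostly with a low value. They report only what shows in the picture. A call takes as long as a camera call.
- viewer.trace(picture, thing): "pixels" (420x560 bool, what is visible of it) and "rect" ([left, top, right, bottom] in pixels, round what is visible of it).
The state is a dict: "clock": time; "joints": joint angles; "qvel": joint speeds; "tau": joint torques, N m; "tcp_pos": TCP position; "orientation": TCP orientation; "contact_force": force on the tool from outside, world axes, zero at the start; "moment": the same for the moment, N m; "grip_width": finger opening in m; "gripper_force": force on a finger pad.
Only numpy, scipy, OpenCV 4.12 (cv2) and the standard library are available. Lean on these libraries where they do the work, as an engineer would, in place of code of your own. Each camera call takes 0.05 s, during which the arm holds its last target. There are 200 camera calls.

## Working session

There is one attempt and no reset: what is moved stays moved. The work goes in short steps, Python scripts to look and compute and a tool call to move; the robot and the scene stay as the last step left them, time stands still between calls to the robot, and variables do not carry over. Pictures are saved under pics/ and viewed, at most 10 in all, crops included, and the job is handed in when it is done.

Besides the shell and the picture viewer there is one more tool, called after "Request:" as name(argument=value, ...) on one line, values as JSON. play_rows: Moves the arm, as the interface text tells. Shifts and turns lie within -1 to 1; 1 stands for 0.2 m of shift or pi/2 rad of turn. Its arguments: {"type":"object","properties":{"commands":{"type":"array","items":{"type":"array","items":{"type":"array","items":{"type":"number","minimum":-1,"maximum":1}}}},"grip_force":{"type":"number"}},"required":["commands"]}

```bash
mkdir -p pics
cat > h.py <<'E'
import numpy as np, cv2
from bench import get_obs, viewer, r
from scipy.spatial.transform import Rotation as R
def K(f):
    F=210/np.tan(np.radians(f['fovy'])/2); return F,f['cx'],f['cy']
def proj(f,P):
    F,cx,cy=K(f); P=np.atleast_2d(P); c=P@f['world_to_cam'][:3,:3].T+f['world_to_cam'][:3,3]
    return np.c_[cx+F*c[:,0]/-c[:,2], cy-F*c[:,1]/-c[:,2]]
def unproj(f,uv,z):
    F,cx,cy=K(f); uv=np.atleast_2d(uv).astype(float); M=np.linalg.inv(f['world_to_cam'])
    d=np.c_[(uv[:,0]-cx)/F,-(uv[:,1]-cy)/F,-np.ones(len(uv))]@M[:3,:3].T; o=M[:3,3]
    return o+d*((z-o[2])/d[:,2])[:,None]
def save(f,n): cv2.imwrite('pics/'+n,f['pixels'][:,:,::-1])
E
python3 - <<'E'
from h import *
o=get_obs(); print({k:np.round(v,3) for k,v in o.items()})
for n in('scene','top'):
    f=viewer.grab_frame(n); save(f,n+'.png'); print(n,[k for k in f if k!='pixels'],f['fovy'],f['cx'],f['cy'],np.linalg.inv(f['world_to_cam']).round(3).tolist(), {k:f[k] for k in f if 'dist' in k or 'lens' in k})
    for t in('fence','panel','guard','guard_handle','square','square_grip','vial_1','beaker','bench_timer'):
        for d in viewer.trace(f,t)[:2]: print(t,round(d['score'],2),d['rect'],d['pixels'].sum())
E
```

```text
{'clock': np.float64(0.0), 'joints': array([ 1.13 ,  0.478,  0.022,  1.556, -0.012,  1.109, -0.083]), 'qvel': array([-0.001, -0.   , -0.002, -0.001,  0.001,  0.002, -0.   ]), 'tau': array([-1.0000e-03, -5.9647e+01,  1.6070e+00, -2.8120e+01,  1.2000e-02,
        9.0000e-03,  0.0000e+00]), 'tcp_pos': array([ 0.22 , -0.637,  0.23 ]), 'orientation': array([-3.096e+00, -5.200e-01,  1.000e-03]), 'contact_force': array([ 0.493, -0.09 ,  0.43 ]), 'moment': array([-0.039, -0.013,  0.029]), 'gripper_force': np.float64(0.0), 'grip_width': np.float64(0.085)}
scene ['fovy', 'cx', 'cy', 'world_to_cam', 'shot'] 45.482122808579284 276.8046727022164 208.67184470548952 [[-0.784, 0.376, -0.493, 0.018], [-0.62, -0.458, 0.637, 0.728], [0.014, 0.806, 0.592, 0.699], [0.0, 0.0, 0.0, 1.0]] {}
fence 0.93 [241.0, 196.0, 269.7, 221.0] 373
guard 0.92 [234.7, 157.0, 344.5, 222.2] 3826
guard_handle 0.61 [237.0, 157.5, 348.2, 220.1] 3863
guard_handle 0.36 [242.4, 197.7, 268.2, 219.9] 393
square 0.83 [179.3, 269.0, 255.1, 322.4] 2153
square_grip 0.7 [185.1, 269.6, 255.5, 318.8] 2109
square_grip 0.27 [234.4, 155.7, 3
[... 195 characters left out ...]
am', 'shot'] 47.02511712788262 276.47298218373845 207.1500906459287 [[0.014, 0.995, -0.095, 0.457], [-1.0, 0.013, -0.005, 0.094], [-0.004, 0.095, 0.995, 1.043], [0.0, 0.0, 0.0, 1.0]] {}
fence 0.69 [293.8, 166.7, 306.7, 176.0] 66
panel 0.25 [165.5, 215.1, 213.8, 262.1] 1365
guard 0.66 [298.0, 144.3, 394.1, 254.1] 7720
guard_handle 0.72 [300.4, 142.3, 392.0, 252.8] 7680
square 0.7 [166.8, 217.6, 213.2, 261.1] 1390
square_grip 0.84 [166.1, 217.3, 215.6, 262.2] 1428
vial_1 0.66 [298.3, 146.8, 392.1, 252.8] 7748
vial_1 0.57 [224.8, 134.8, 239.2, 152.0] 169
beaker 0.67 [170.9, 114.1, 211.2, 157.8] 1106
beaker 0.16 [298.8, 146.5, 392.4, 252.0] 7698
bench_timer 0.62 [350.1, 273.8, 384.2, 312.5] 1104
```

Run:
```python
import cv2
a=cv2.imread('pics/top.png')[100:330,130:430]; cv2.imwrite('pics/topc.png',cv2.resize(a,None,fx=2.6,fy=2.6,interpolation=2))
a=cv2.imread('pics/scene.png')[130:340,110:410]; cv2.imwrite('pics/scenec.png',cv2.resize(a,None,fx=2.6,fy=2.6,interpolation=2))
```

```text
(no output)
```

View pics/topc.png

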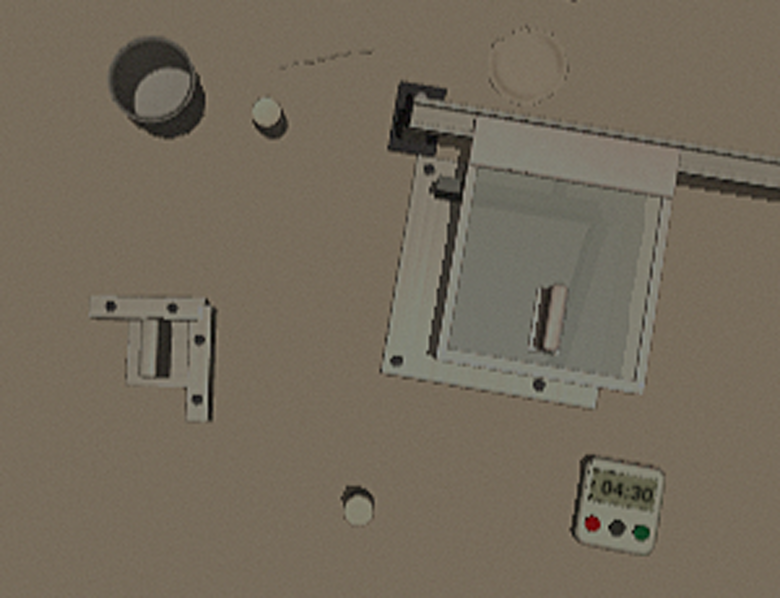

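View pics/scenec.png

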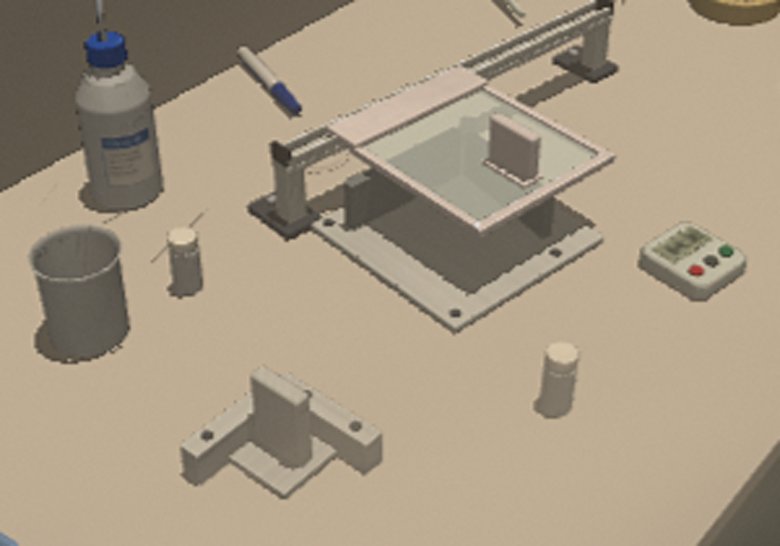

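The top view shows the square at the left (crop ~(155,350)), the shut guard with its fin at (555,318), and plate corners at (383,374) and (597,408). The scene view agrees: the fence and panel are under the guard, and the vials, beaker and timer stand clear of it.

```bash
cat >> h.py <<'E'
from scipy.optimize import least_squares
def fit(views,x0):
    # views: list of (f, uv Nx2, local Nx3); solves x,y,yaw (z=0 plane)
    def res(p):
        c,s=np.cos(p[2]),np.sin(p[2]); M=np.array([[c,-s,0],[s,c,0],[0,0,1]])
        return np.concatenate([(proj(f,L@M.T+[p[0],p[1],0])-uv).ravel() for f,uv,L in views])
    q=least_squares(res,x0,x_scale=[.01,.01,.05],loss='soft_l1'); return q.x,res(q.x).reshape(-1,2).round(1)
E
python3 - <<'E'
from h import *
T=viewer.grab_frame('top'); S=viewer.grab_frame('scene')
tu=lambda a:np.array(a)/2.6+[130,100]
su=lambda a:np.array(a)/2.6+[110,130]
# stand: base plate + guard corners
L=np.array([[-.15,.15,.008],[-.15,-.03,.008],[-.134,.131,.075],[-.134,-.031,.075]])
x,e=fit([(T,tu([[383,374],[597,408],[435,358],[643,393]]),L),(S,su([[455,330],[603,238],[480,228],[614,155]]),L)],[.6,.0,-.15]); print('corner',x.round(4),e.tolist())
# square legs tops z=.03, local to square origin
Q=np.array([[.042,.058,.03],[.024,.058,.03],[-.058,-.042,.03],[-.058,-.024,.03],[.007*0-.023,.007,.072],[-.023,-.007,.072],[.023,.007,.072]])
x2,e=fit([(T,tu([[90,296],[90,318],[210,420],[187,420],[140,377],[157,377],[141,319]]),Q)],[.5,.2,0]); print('sq',x2.round(4),e.tolist())
H=tu([[545,285],[538,350],[553,353],[566,285],[555,318]]); print(unproj(T,H,.118).round(4).tolist())
for n in('square','vial_1','bench_timer','beaker'):
    for d in viewer.trace(T,n)[:3]:
        ys,xs=np.nonzero(d['pixels']); print(n,round(d['score'],2),unproj(T,[xs.mean(),ys.mean()],.03).round(3))
E
```

```text
corner [ 0.6012 -0.0816 -0.1566] [[3.1, 0.1], [4.0, 1.4], [-6.1, -0.6], [-6.0, -0.3], [4.6, -3.7], [4.6, -3.2], [-2.8, 2.8], [-1.9, 1.2]]
sq [0.4941 0.2771 0.0031] [[-0.2, 0.0], [-0.5, 0.1], [-0.1, 0.6], [0.2, 0.5], [-0.0, -0.3], [0.4, -0.2], [0.2, -0.8]]
[[0.5417, -0.0226, 0.118], [0.4936, -0.0176, 0.118], [0.4916, -0.0286, 0.118], [0.5419, -0.0382, 0.118], [0.5174, -0.03, 0.118]]
square 0.95 [[0.497 0.272 0.03 ]]
square 0.68 [[0.71  0.287 0.03 ]]
square 0.25 [[ 0.584 -0.05   0.03 ]]
vial_1 0.49 [[0.37  0.115 0.03 ]]
vial_1 0.44 [[0.685 0.193 0.03 ]]
beaker 0.8 [[0.71  0.287 0.03 ]]
beaker 0.6 [[0.37  0.115 0.03 ]]
```

Run:
```python
from h import *
T=viewer.grab_frame('top'); S=viewer.grab_frame('scene')
tu=lambda a:np.array(a)/2.6+[130,100]
su=lambda a:np.array(a)/2.6+[110,130]
L=np.array([[-.15,.15,.008],[-.15,-.03,.008],[-.134,.131,.075],[-.134,-.031,.075]])
A=tu([[383,374],[597,408],[435,358],[643,393]]);B=su([[455,330],[603,238],[480,228],[614,155]])
for sl in(slice(0,2),slice(2,4)):
    x,e=fit([(T,A[sl],L[sl]),(S,B[sl],L[sl])],[.6,.0,-.15]); print(x.round(4),e.tolist())
    x,e=fit([(T,A[sl],L[sl])],[.6,.0,-.15]); print('top',x.round(4),e.tolist())
Q=np.array([[-.058,-.042,.03],[-.058,-.024,.03],[-.023,-.007,.072],[-.023,.007,.072],[.023,.007,.072],[.024,.058,.03]])
print((proj(S,Q+[.4941,.2771,0])-[110,130])*2.6)
```

```text
[ 0.6044 -0.0689 -0.1426] [[-2.0, -0.3], [-0.9, -0.2], [1.1, -1.1], [0.9, -1.6]]
top [ 0.6038 -0.0721 -0.1433] [[-0.6, -0.1], [0.6, 0.1]]
[ 0.6011 -0.0929 -0.1567] [[-0.4, -0.5], [-0.3, -0.2], [0.5, 0.2], [0.8, -1.0]]
top [ 0.6006 -0.0933 -0.1531] [[-0.1, -0.0], [0.1, 0.0]]
[[388.82887363 427.10448899]
 [372.18703479 441.78751139]
 [315.89620349 389.06155877]
 [301.80708669 400.45071609]
 [252.89690396 370.49160254]
 [203.32103778 454.71395971]]
```

```bash
cat >> h.py <<'E'
def st():
    o=get_obs(); M=R.from_rotvec(o['orientation']).as_matrix(); return o,M,np.arctan2(M[1,0],M[0,0])
def go(p,yaw):
    o,M,y=st(); d=M.T@(np.array(p)-o['tcp_pos']); t=-(yaw-y)
    print('t',o['clock'],'pos',o['tcp_pos'].round(4),'yaw',round(y,3),'F',o['contact_force'].round(1),'w',round(float(o['grip_width']),4),'| shift',(d/.2).round(3),'turn',(t/(np.pi/2)).round(4),'rows',(np.linalg.norm(d)/.0417).round(1))
E
python3 -c "
from h import *
go([.40,-.26,.22],-.15); go([.517,-.027,.22],-.15)"
```

```text
t 1.4 pos [ 0.2205 -0.638   0.2313] yaw 0.333 F [0.4 0.7 0. ] w 0.086 | shift [ 1.465 -1.493  0.057] turn 0.3074 rows 10.0
t 1.4 pos [ 0.2205 -0.638   0.2313] yaw 0.333 F [0.4 0.7 0. ] w 0.086 | shift [ 2.399 -2.403  0.057] turn 0.3074 rows 16.3
```

Request:
play_rows(commands=[[[-1,0.2,-0.2,0,0.05],[-1,0.4,-0.4,0,0.1],[-1,0.6,-0.6,0.02,0.15],[-1,0.8,-0.8,0.04,0.2],[-1,0.95,-0.95,0.05,0.25],[-1,1,-1,0.05,0.3],[-1,1,-1,0.05,0.307]]])

```text
clock: 1.98
tcp_pos: [0.3455, -0.3804, 0.2214]
orientation: [-3.132, 0.238, -0.001]
contact_force: [0.7, -0.2, 0.1]
grip_width: 0.085
gripper_force: 0.0
```

```bash
python3 -c "
from h import *
go([.517,-.027,.22],-.15)"
```

```text
t 1.9833 pos [ 0.3455 -0.3804  0.2214] yaw -0.151 F [ 0.7 -0.2  0.1] w 0.085 | shift [ 0.581 -1.876  0.008] turn -0.0009 rows 9.4
```

Request:
play_rows(commands=[[[-1,0.08,-0.2,0,0],[-1,0.16,-0.4,0,0],[-1,0.24,-0.6,0,0],[-1,0.3,-0.8,0,0],[-1,0.3,-0.95,0,0],[-1,0.3,-0.95,0,0]]])

```text
clock: 2.48
tcp_pos: [0.4342, -0.1972, 0.2216]
orientation: [-3.131, 0.218, -0.002]
contact_force: [0.3, -0.5, -1.3]
grip_width: 0.0854
gripper_force: 0.0
```

Request:
play_rows(commands=[[[-1,0.08,-0.2,0,0],[-1,0.16,-0.4,0,0],[-1,0.22,-0.6,0,0],[-1,0.26,-0.8,0,0],[-1,0.28,-0.92,0,0],[-1,0.28,-0.92,0,0],[-1,0.28,-0.92,0,0]]])

```text
clock: 3.07
tcp_pos: [0.5149, -0.0296, 0.2213]
orientation: [-3.133, 0.229, -0.0]
contact_force: [-0.9, -0.9, 0.3]
grip_width: 0.0854
gripper_force: 0.0
```

```bash
cat >> h.py <<'E'
def wrist(n=None):
    o,M,y=st(); f=viewer.grab_frame('wrist'); T=np.eye(4); T[:3,:3]=M; T[:3,3]=o['tcp_pos']
    f['world_to_cam']=np.linalg.inv(T@f['hand_eye'])
    if n: save(f,n)
    return f
E
python3 -c "
from h import *
go([.517,-.027,.22],-.15); f=wrist('w1.png')
print(f['hand_eye'].round(3).tolist(),f['fovy'])
T=viewer.grab_frame('top')
for g in (f,T):
  for n in('guard_handle','fence','panel','guard'):
    for d in viewer.trace(g,n)[:2]: print(n,round(d['score'],2),d['rect'])"
```

```text
t 3.0667 pos [ 0.5149 -0.0296  0.2213] yaw -0.146 F [-0.9 -0.9  0.3] w 0.0854 | shift [ 0.008 -0.014  0.007] turn 0.0027 rows 0.1
[[-0.0, 0.945, 0.327, 0.084], [1.0, 0.0, 0.0, 0.001], [0.0, 0.327, -0.945, -0.142], [0.0, 0.0, 0.0, 1.0]] 59.296861780590135
fence 0.7 [146.5, 49.2, 169.9, 68.9]
guard 0.6 [163.0, 0.0, 399.6, 237.0]
guard_handle 0.85 [299.9, 143.2, 390.5, 250.8]
fence 0.52 [296.9, 166.2, 308.2, 179.4]
panel 0.62 [300.0, 141.3, 391.0, 250.3]
guard 0.77 [298.0, 148.7, 390.5, 249.1]
```

View pics/w1.png

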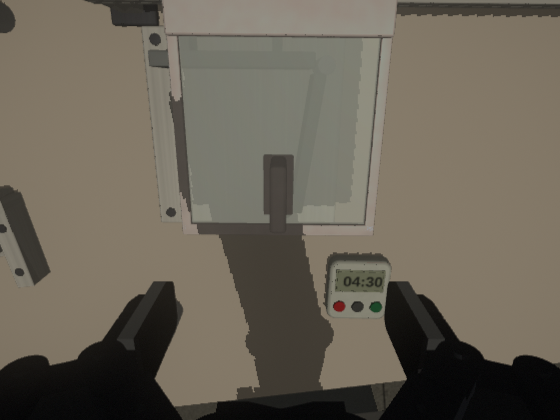

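Wrist view: the fin is at columns 271–286 and rows ~157–232, centred between the fingers (column ~279). The timer is in front on the right.

```bash
python3 -c "
from h import *
f=wrist()
print(unproj(f,[[271,232],[286,232],[271,157],[286,157]],.118).round(4).tolist())
# plate left corners & guard corners
L=np.array([[-.134,.131,.075],[-.134,-.031,.075]]);x,e=fit([(f,np.array([[183,234],[373,235]]),L)],[.6,-.09,-.15]);print('guard',x,e)
L=np.array([[-.15,.15,.008]]);print(unproj(f,[[162,222]],.008))
go([.5165,-.0275,.09],-.15)"
```

```text
[[0.496, -0.0229, 0.118], [0.4943, -0.0335, 0.118], [0.5498, -0.0315, 0.118], [0.5483, -0.0415, 0.118]]
guard [ 0.5995837  -0.09476927 -0.15647065] [[-0.5  0. ]
 [ 0.5  0. ]]
[[0.47852618 0.09664422 0.008     ]]
t 3.6167 pos [ 0.5146 -0.0314  0.2214] yaw -0.15 F [0.2 0.1 0.2] w 0.0854 | shift [ 0.007 -0.021  0.657] turn -0.0 rows 3.2
```

Request:
play_rows(commands=[[[-1,0.015,-0.01,0.15,0],[-1,0.015,-0.01,0.3,0],[-1,0.015,-0.01,0.45,0],[-1,0.015,-0.01,0.57,0],[-1,0.015,-0.01,0.65,0],[-1,0.015,-0.01,0.66,0],[0.95,0.015,-0.01,0.66,0],[0.95,0.015,-0.01,0.66,0],[0.95,0.015,-0.01,0.66,0],[0.95,0.015,-0.01,0.66,0],[0.95,0.015,-0.01,0.66,0],[0.95,0.015,-0.01,0.66,0]]], grip_force=40)

```text
clock: 4.62
tcp_pos: [0.5184, -0.0294, 0.0901]
orientation: [-3.133, 0.235, -0.002]
contact_force: [0.6, 1.2, 0.0]
grip_width: 0.0119
gripper_force: 0.0
```

Request:
play_rows(commands=[[[0.95,0,0,0,0],[0.95,0,0,0,0],[0.95,0,0,0,0],[0.95,0,0,0,0]]])

```text
clock: 4.95
tcp_pos: [0.5184, -0.0295, 0.0901]
orientation: [-3.133, 0.235, -0.002]
contact_force: [-1.3, -0.6, 6.4]
grip_width: 0.0112
gripper_force: 40.2
```

Request:
play_rows(commands=[[[0.95,0,0.06,0,0],[0.95,0,0.14,0,0],[0.95,0,0.22,0,0],[0.95,0,0.3,0,0],[0.95,0,0.38,0,0],[0.95,0,0.46,0,0],[0.95,0,0.54,0,0],[0.95,0,0.6,0,0],[0.95,0,0.65,0,0],[0.95,0,0.68,0,0],[0.95,0,0.7,0,0],[0.95,0,0.7,0,0]]])

```text
clock: 5.95
tcp_pos: [0.4965, -0.1693, 0.0901]
orientation: [3.132, -0.238, -0.001]
contact_force: [-3.9, -0.8, 9.0]
grip_width: 0.0113
gripper_force: 40.7
```

Request:
play_rows(commands=[[[0.95,0,0.02,0,0],[0.95,0,0.04,0,0],[0.95,0,0.06,0,0],[0.95,0,0.07,0,0],[0.95,0,0.07,0,0]]])

```text
clock: 6.37
tcp_pos: [0.4944, -0.1823, 0.0901]
orientation: [3.132, -0.237, -0.001]
contact_force: [-3.5, 0.3, 9.4]
grip_width: 0.0115
gripper_force: 40.8
```

Request:
play_rows(commands=[[[0.95,0,0.01,0,0],[0.95,0,0.02,0,0],[0.95,0,0.03,0,0],[0.95,0,0.03,0,0]]])

```text
clock: 6.7
tcp_pos: [0.4941, -0.1843, 0.0901]
orientation: [-3.129, 0.232, 0.001]
contact_force: [-3.5, 9.8, 12.1]
grip_width: 0.0111
gripper_force: 41.2
```

Request:
play_rows(commands=[[[0.95,0,0.01,0,0],[0.95,0,0.02,0,0],[0.95,0,0.02,0,0],[0.95,0,0.02,0,0]]])

```text
clock: 7.03
tcp_pos: [0.4941, -0.1844, 0.0901]
orientation: [-3.126, 0.227, 0.002]
contact_force: [-3.9, 20.7, 14.8]
grip_width: 0.0108
gripper_force: 42.6
```

Request:
play_rows(commands=[[[0.95,0,-0.02,0,0],[0.95,0,-0.025,0,0],[-1,0,-0.025,0,0],[-1,0,-0.025,0,0],[-1,0,-0.025,0,0],[-1,0,-0.025,0,0],[-1,0,-0.025,0,0],[-1,0,-0.025,-0.1,0],[-1,0,-0.025,-0.3,0],[-1,0,-0.025,-0.5,0],[-1,0,-0.025,-0.68,0],[-1,0,-0.025,-0.68,0]]])

```text
clock: 8.03
tcp_pos: [0.4983, -0.188, 0.2327]
orientation: [3.13, -0.235, 0.019]
contact_force: [1.0, -1.1, -0.1]
grip_width: 0.0854
gripper_force: 0.0
```

```bash
python3 -c "
from h import *
go([.4941,.2771,.22],0.003); T=viewer.grab_frame('top');S=viewer.grab_frame('scene')
a=T['pixels'][120:290,220:470,::-1];b=S['pixels'][130:250,200:420,::-1]
a=cv2.resize(a,(550,374),interpolation=2);b=cv2.resize(b,(550,300),interpolation=2)
cv2.imwrite('pics/t2.png',cv2.resize(T['pixels'][120:300,200:440,::-1],None,fx=3.3,fy=3.3,interpolation=2))
cv2.imwrite('pics/s2.png',cv2.resize(S['pixels'][150:300,180:400,::-1],None,fx=3.5,fy=3.5,interpolation=2))
np.savez('fr.npz',T=T['world_to_cam'],S=S['world_to_cam'])
"
```

```text
t 8.0333 pos [ 0.4983 -0.188   0.2327] yaw -0.15 F [ 1.  -1.1 -0.1] w 0.0854 | shift [-0.369 -2.296  0.054] turn -0.0974 rows 11.2
```

View pics/t2.png

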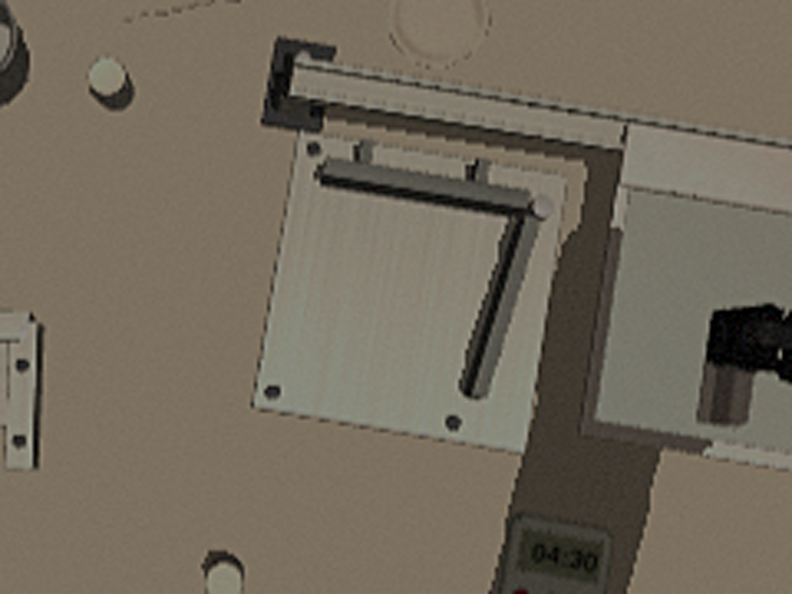

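View pics/s2.png

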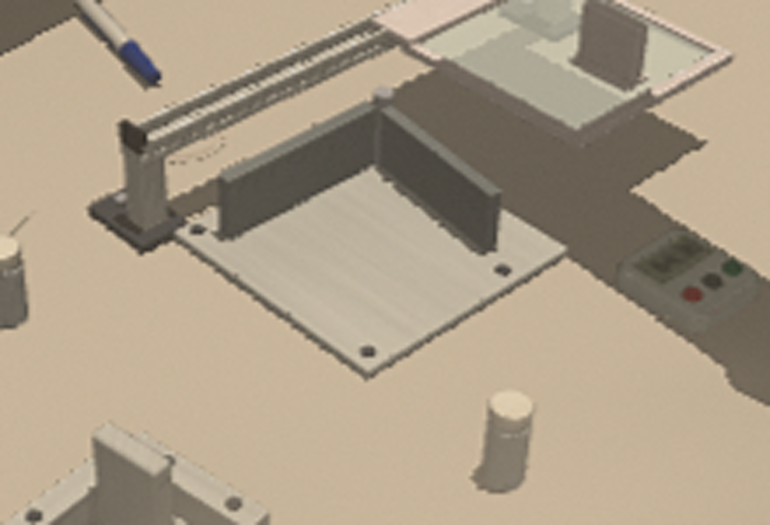

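Top view: the guard is clear of the stand. The fence (318–530, 160–210), the leaning panel and the plate corners (254,408), (525,452), (568,178) and (300,130) are all visible. The scene view agrees, with plate front corners at (368,377) and (567,254).

Run:
```python
from h import *
T=viewer.grab_frame('top'); S=viewer.grab_frame('scene')
z=.007
L=np.array([[-.15,.15,z],[-.15,-.03,z],[.035,-.03,z],[.035,.15,z]])
A=np.array([[254,408],[525,452],[568,178],[299,130]])/3.3+[200,120]
B=np.array([[368,376],[567,252]])/3.5+[180,150]
x,e=fit([(T,A,L)],[.6,-.07,-.15]); print('T',x.round(4),e.tolist())
x,e=fit([(T,A,L),(S,B,L[:2])],[.6,-.07,-.15]); print('TS',x.round(4),e.tolist())
x=np.r_[x[:2],-.152]
c,s=np.cos(x[2]),np.sin(x[2]);M=np.array([[c,-s,0],[s,c,0],[0,0,1]])
F=np.array([[0,.13,.056],[0,0,.056],[.012,.13,.056]])
print('fence pred',(proj(T,F@M.T+[x[0],x[1],0])-[200,120])*3.3,(proj(S,F@M.T+[x[0],x[1],0])-[180,150])*3.5)
print('seat',M@[-.042,.042,0]+[x[0],x[1],0])
```

```text
T [ 0.6023 -0.0726 -0.1547] [[-0.7, -0.1], [0.4, 0.7], [0.3, -0.8], [-0.1, 0.1]]
TS [ 0.6021 -0.0717 -0.1609] [[-1.5, -0.5], [-0.5, 0.8], [-0.0, -0.6], [-0.3, -0.2], [0.7, -1.5], [1.7, -1.3]]
fence pred [[321.44860875 175.63550803]
 [526.83625461 209.40541395]
 [324.52505538 156.97196649]] [[233.61825214 180.30410989]
 [381.64516154 105.33522752]
 [221.39430041 172.13004541]]
seat [ 0.56697749 -0.02380282  0.        ]
```

Request:
play_rows(commands=[[[-1,-0.03,-0.16,0,-0.01],[-1,-0.06,-0.34,0,-0.02],[-1,-0.09,-0.54,0,-0.03],[-1,-0.12,-0.74,0,-0.05],[-1,-0.15,-0.9,0,-0.05],[-1,-0.16,-1,0,-0.05],[-1,-0.16,-1,0,-0.05]]])

```text
clock: 8.82
tcp_pos: [0.4912, 0.0212, 0.2237]
orientation: [-3.138, 0.099, 0.005]
contact_force: [-0.0, -0.2, 0.2]
grip_width: 0.0854
gripper_force: 0.0
```

Request:
play_rows(commands=[[[-1,-0.03,-0.16,0,-0.01],[-1,-0.06,-0.34,0,-0.02],[-1,-0.09,-0.54,0,-0.03],[-1,-0.12,-0.74,0,-0.05],[-1,-0.15,-0.9,0,-0.05],[-1,-0.16,-1,0,-0.05],[-1,-0.16,-1,0,-0.05]]])

```text
clock: 9.4
tcp_pos: [0.473, 0.222, 0.224]
orientation: [-3.14, -0.022, 0.004]
contact_force: [-0.3, 1.2, -0.4]
grip_width: 0.0852
gripper_force: 0.0
```

```bash
python3 -c "
from h import *
go([.4941,.2771,.22],0.003)"
```

```text
t 9.4 pos [0.473 0.222 0.224] yaw 0.014 F [-0.3  1.2 -0.4] w 0.0852 | shift [ 0.109 -0.274  0.02 ] turn 0.0071 rows 1.4
```

Request:
play_rows(commands=[[[-1,0.06,-0.14,0,0],[-1,0.11,-0.27,0,0.007],[-1,0.11,-0.275,0,0.007],[-1,0.11,-0.275,0,0.007]]])

```text
clock: 9.73
tcp_pos: [0.496, 0.2724, 0.2236]
orientation: [3.141, -0.004, -0.004]
contact_force: [0.3, -0.5, -0.3]
grip_width: 0.0855
gripper_force: 0.0
```

```bash
python3 -c "
from h import *
go([.4941,.2771,.22],0.003); f=wrist('w2.png')
T=viewer.grab_frame('top')
for g in (f,):
    for n in ('square','square_grip'):
     for d in viewer.trace(g,n)[:2]: print(n,round(d['score'],2),d['rect'])"
```

```text
t 9.7333 pos [0.496  0.2724 0.2236] yaw -0.002 F [ 0.3 -0.5 -0.3] w 0.0855 | shift [-0.01  -0.023  0.018] turn -0.0035 rows 0.1
square 0.86 [208.0, 126.3, 314.5, 234.6]
square_grip 0.84 [208.1, 127.2, 314.6, 231.4]
```

View pics/w2.png

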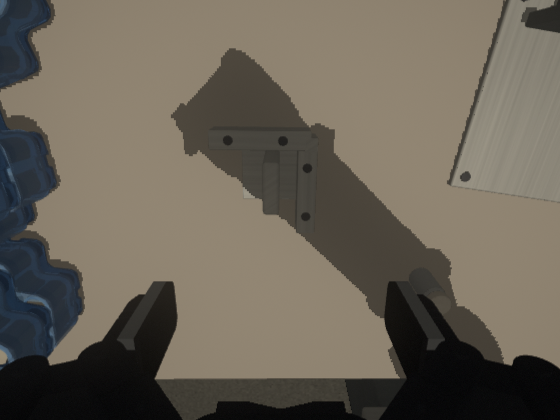

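Wrist view: the square's legs end at (210,129–150) and (297–315,231), and the rib's top front edge is at (264–279,214). It lies level and nearly aligned with the tool.

```bash
python3 -c "
from h import *
f=wrist()
Q=np.array([[.042,.058,.03],[.024,.058,.03],[-.058,-.024,.03],[-.058,-.042,.03],[-.023,.007,.072],[-.023,-.007,.072]])
x,e=fit([(f,np.array([[210,129],[210,150],[297,231],[315,231],[264,214],[279,214]]),Q)],[.49,.277,0]);print(x.round(4),e.tolist())
go([x[0],x[1],.05],x[2]);go([.4945,.277,.05],.0)"
```

```text
[ 0.4954  0.2764 -0.0148] [[-1.4, 0.1], [-0.3, -0.9], [0.2, 1.5], [0.4, 1.6], [-0.1, -0.5], [1.3, -0.3]]
t 9.9833 pos [0.4962 0.2709 0.2249] yaw -0.005 F [ 1.  -0.7  0.3] w 0.0853 | shift [-0.004 -0.029  0.874] turn 0.0061 rows 4.2
t 9.9833 pos [0.4962 0.2709 0.2249] yaw -0.005 F [ 1.  -0.7  0.3] w 0.0853 | shift [-0.008 -0.032  0.874] turn -0.0033 rows 4.2
```

Request:
play_rows(commands=[[[-1,-0.005,-0.03,0.18,0.003],[-1,-0.005,-0.03,0.36,0.003],[-1,-0.005,-0.03,0.54,0.003],[-1,-0.005,-0.03,0.7,0.003],[-1,-0.005,-0.03,0.83,0.003],[-1,-0.005,-0.03,0.9,0.003],[-1,-0.005,-0.03,0.93,0.003],[-1,-0.005,-0.03,0.93,0.003],[0.95,-0.005,-0.03,0.93,0.003],[0.95,-0.005,-0.03,0.93,0.003],[0.95,-0.005,-0.03,0.93,0.003],[0.95,-0.005,-0.03,0.93,0.003]]], grip_force=80)

```text
clock: 10.98
tcp_pos: [0.4959, 0.279, 0.0405]
orientation: [-3.141, 0.013, -0.003]
contact_force: [-0.4, 0.3, -0.2]
grip_width: 0.0385
gripper_force: 0.0
```

Request:
play_rows(commands=[[[0.95,0,0,0,0],[0.95,0,0,0,0],[0.95,0,0,0,0],[0.95,0,0,0,0],[0.95,0,0,0,0],[0.95,0,0,0,0]]])

```text
clock: 11.48
tcp_pos: [0.4956, 0.2793, 0.0401]
orientation: [-3.141, 0.012, -0.002]
contact_force: [-0.6, 0.1, 6.0]
grip_width: 0.0131
gripper_force: 79.2
```

```bash
cat >> h.py <<'E'
C=np.array([.6021,-.072]); Y=-.154
def cf(x,y,z):
    c,s=np.cos(Y),np.sin(Y); return [C[0]+c*x-s*y,C[1]+s*x+c*y,z]
E
python3 -c "
from h import *
print(cf(-.08,.082,.16)); go(cf(-.08,.082,.14),Y)"
```

```text
[np.float64(0.5356249115329034), np.float64(0.021300925039849865), 0.16]
t 11.4833 pos [0.4956 0.2793 0.0401] yaw -0.008 F [-0.6  0.1  6. ] w 0.0131 | shift [ 0.211  1.288 -0.5  ] turn 0.093 rows 6.7
```

Request:
play_rows(commands=[[[0.95,0,0,-0.1,0],[0.95,0,0,-0.25,0],[0.95,0,0,-0.4,0],[0.95,0,0,-0.5,0],[0.95,0,0,-0.5,0]]])

```text
clock: 11.9
tcp_pos: [0.4971, 0.2801, 0.1431]
orientation: [-3.138, 0.013, -0.009]
contact_force: [0.5, 0.4, -3.3]
grip_width: 0.0127
gripper_force: 78.8
```

```bash
python3 -c "
from h import *
print(cf(-.08,.082,.16)); go(cf(-.08,.082,.14),Y)"
```

```text
[np.float64(0.5356249115329034), np.float64(0.021300925039849865), 0.16]
t 11.9 pos [0.4971 0.2801 0.1431] yaw -0.008 F [ 0.5  0.4 -3.3] w 0.0127 | shift [0.203 1.292 0.013] turn 0.0928 rows 6.3
```

Request:
play_rows(commands=[[[0.95,0.02,0.08,0,0.01],[0.95,0.04,0.2,0,0.02],[0.95,0.06,0.35,0,0.03],[0.95,0.08,0.5,0,0.04],[0.95,0.1,0.65,0,0.05],[0.95,0.12,0.8,0,0.06],[0.95,0.14,0.92,0,0.08],[0.95,0.15,0.98,0,0.093],[0.95,0.15,1,0,0.093],[0.95,0.15,1,0,0.093]]])

```text
clock: 12.73
tcp_pos: [0.5228, 0.0776, 0.1382]
orientation: [3.132, -0.244, -0.003]
contact_force: [-0.5, 0.4, -3.6]
grip_width: 0.0128
gripper_force: 78.7
```

```bash
python3 -c "
from h import *
go(cf(-.08,.082,.14),Y)"
```

```text
t 12.7333 pos [0.5228 0.0776 0.1382] yaw -0.155 F [-0.5  0.4 -3.6] w 0.0128 | shift [ 0.107  0.268 -0.009] turn -0.0008 rows 1.4
```

Request:
play_rows(commands=[[[0.95,0.05,0.13,0,0],[0.95,0.1,0.25,0,0],[0.95,0.105,0.27,0,0],[0.95,0.105,0.27,0.1,0],[0.95,0.105,0.27,0.2,0],[0.95,0.105,0.27,0.3,0],[0.95,0.105,0.27,0.37,0],[0.95,0.105,0.27,0.4,0],[0.95,0.105,0.27,0.42,0],[0.95,0.105,0.27,0.42,0]]])

```text
clock: 13.57
tcp_pos: [0.5357, 0.0232, 0.0548]
orientation: [-3.132, 0.239, 0.001]
contact_force: [0.6, 0.1, -3.2]
grip_width: 0.0125
gripper_force: 78.7
```

```bash
python3 -c "
from h import *
go(cf(-.08,.082,.048),Y)
T=viewer.grab_frame('top')
S=viewer.grab_frame('scene')
cv2.imwrite('pics/s3.png',cv2.resize(S['pixels'][150:300,180:400,::-1],None,fx=3.5,fy=3.5,interpolation=2))"
```

```text
t 13.5667 pos [0.5357 0.0232 0.0548] yaw -0.152 F [ 0.6  0.1 -3.2] w 0.0125 | shift [0.001 0.009 0.034] turn 0.0011 rows 0.2
```

View pics/s3.png

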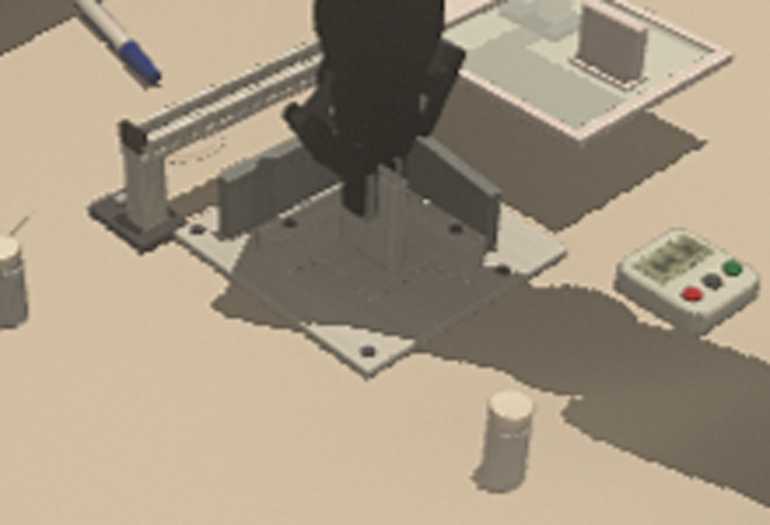

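The square hovers just over the plate, clear of the fence and the panel. Lowering it to contact.

Request:
play_rows(commands=[[[0.95,0,0,0.015,0],[0.95,0,0,0.025,0],[0.95,0,0,0.033,0],[0.95,0,0,0.04,0],[0.95,0,0,0.04,0]]])

```text
clock: 14.08
tcp_pos: [0.5362, 0.0218, 0.0481]
orientation: [3.132, -0.242, 0.001]
contact_force: [-3.2, 0.8, 4.3]
grip_width: 0.0125
gripper_force: 80.1
```

Request:
play_rows(commands=[[[0.95,0.02,0,0,0],[0.95,0.05,0,0,0],[0.95,0.08,0,0,0],[0.95,0.11,0,0,0],[0.95,0.13,0,0,0],[0.95,0.15,0,0,0],[0.95,0.16,0,0,0],[0.95,0.16,0,0,0]]])

```text
clock: 14.75
tcp_pos: [0.5665, 0.0172, 0.0481]
orientation: [3.132, -0.242, -0.004]
contact_force: [-8.0, 0.5, 9.4]
grip_width: 0.0132
gripper_force: 80.9
```

Request:
play_rows(commands=[[[0.95,0.01,0,0,0],[0.95,0.02,0,0,0],[0.95,0.03,0,0,0],[0.95,0.03,0,0,0]]])

```text
clock: 15.08
tcp_pos: [0.5724, 0.0163, 0.0482]
orientation: [3.132, -0.241, -0.003]
contact_force: [-8.1, 0.1, 10.1]
grip_width: 0.0131
gripper_force: 80.9
```

Request:
play_rows(commands=[[[0.95,0.005,0,-0.004,0],[0.95,0.01,0,-0.004,0],[0.95,0.015,0,-0.004,0],[0.95,0.015,0,-0.004,0]]])

```text
clock: 15.42
tcp_pos: [0.5749, 0.0159, 0.0482]
orientation: [3.132, -0.242, -0.005]
contact_force: [-8.8, 1.1, 6.2]
grip_width: 0.013
gripper_force: 80.4
```

Request:
play_rows(commands=[[[0.95,0.005,0,0,0],[0.95,0.01,0,0,0],[0.95,0.015,0,0,0],[0.95,0.015,0,0,0]]])

```text
clock: 15.75
tcp_pos: [0.575, 0.0159, 0.0482]
orientation: [3.131, -0.241, -0.014]
contact_force: [-17.9, 2.0, 18.1]
grip_width: 0.0127
gripper_force: 82.1
```

Request:
play_rows(commands=[[[0.95,-0.008,0.02,-0.005,0],[0.95,-0.01,0.04,-0.005,0],[0.95,-0.01,0.06,-0.005,0],[0.95,-0.01,0.08,-0.005,0],[0.95,-0.01,0.1,-0.005,0],[0.95,-0.01,0.12,-0.005,0],[0.95,-0.01,0.14,-0.005,0],[0.95,-0.01,0.15,-0.005,0],[0.95,-0.01,0.15,-0.005,0]]])

```text
clock: 16.5
tcp_pos: [0.5708, -0.0109, 0.0485]
orientation: [-3.129, 0.239, 0.006]
contact_force: [-7.2, 7.9, 0.1]
grip_width: 0.0126
gripper_force: 79.5
```

```bash
python3 -c "
from h import *
go(cf(-.042,.042,.048),Y); o=st()[0]; print(o['moment'].round(2), st()[1].round(3).tolist())"
```

```text
t 16.5 pos [ 0.5708 -0.0109  0.0485] yaw -0.152 F [-7.2  7.9  0.1] w 0.0126 | shift [-0.009  0.068  0.002] turn 0.0011 rows 0.3
[ 1.76  1.4  -0.12] [[0.988, -0.152, -0.004], [-0.152, -0.988, 0.004], [-0.004, -0.003, -1.0]]
```

Request:
play_rows(commands=[[[0.95,0,0.015,0.003,0],[0.95,0,0.03,0.004,0],[0.95,0,0.04,0.004,0],[0.95,0,0.05,0.004,0],[0.95,0,0.055,0.004,0],[0.95,0,0.055,0.004,0]]])

```text
clock: 17.0
tcp_pos: [0.5696, -0.0184, 0.0485]
orientation: [-3.126, 0.235, 0.005]
contact_force: [-8.4, 14.4, 7.3]
grip_width: 0.0124
gripper_force: 80.5
```

Request:
play_rows(commands=[[[0.95,0,0.005,0,0],[0.95,0,0.01,0,0],[0.95,0,0.015,0,0],[0.95,0,0.015,0,0]]])

```text
clock: 17.33
tcp_pos: [0.5692, -0.0211, 0.0486]
orientation: [-3.126, 0.234, 0.005]
contact_force: [-8.4, 14.5, 7.3]
grip_width: 0.0124
gripper_force: 80.5
```

```bash
python3 -c "
from h import *
go(cf(-.042,.042,.048),Y); o=st()[0]; print(o['moment'].round(2), st()[1].round(3).tolist())"
```

```text
t 17.3333 pos [ 0.5692 -0.0211  0.0486] yaw -0.149 F [-8.4 14.5  7.3] w 0.0124 | shift [-0.008  0.016  0.003] turn 0.0029 rows 0.1
[ 3.31  1.78 -0.13] [[0.989, -0.149, -0.003], [-0.149, -0.989, 0.007], [-0.004, -0.006, -1.0]]
```

Request:
play_rows(commands=[[[0.95,0.002,0.005,0.002,0],[0.95,0.004,0.01,0.003,0.001],[0.95,0.006,0.015,0.003,0.002],[0.95,0.006,0.015,0.003,0.002]]])

```text
clock: 17.67
tcp_pos: [0.5692, -0.0212, 0.0486]
orientation: [-3.124, 0.235, 0.007]
contact_force: [-14.5, 21.0, 15.8]
grip_width: 0.0126
gripper_force: 81.7
```

Request:
play_rows(commands=[[[0.95,0,0.005,0,0],[0.95,0,0.01,0,0],[0.95,0,0.01,0,0],[0.95,0,0.01,0,0]]])

```text
clock: 18.0
tcp_pos: [0.569, -0.0219, 0.0487]
orientation: [-3.122, 0.234, 0.006]
contact_force: [-14.0, 25.1, 15.9]
grip_width: 0.0127
gripper_force: 81.5
```

```bash
python3 -c "
from h import *
go(cf(-.042,.042,.048),Y); o=st()[0]; print(o['moment'].round(2), st()[1].round(3).tolist())"
```

```text
t 18.0 pos [ 0.569  -0.0219  0.0487] yaw -0.149 F [-14.   25.1  15.9] w 0.0127 | shift [-0.008  0.012  0.003] turn 0.003 rows 0.1
[5.22 2.76 0.01] [[0.989, -0.149, -0.003], [-0.149, -0.989, 0.011], [-0.005, -0.01, -1.0]]
```

Request:
play_rows(commands=[[[0.95,-0.006,0,-0.005,0],[0.95,-0.008,0,-0.005,0],[0.95,-0.008,0.005,-0.005,0],[0.95,-0.008,0.01,-0.005,0],[0.95,-0.008,0.01,-0.005,0]]])

```text
clock: 18.42
tcp_pos: [0.5686, -0.0232, 0.0489]
orientation: [-3.121, 0.232, 0.002]
contact_force: [-5.7, 24.5, 2.5]
grip_width: 0.0128
gripper_force: 80.1
```

```bash
python3 -c "
from h import *
go(cf(-.042,.042,.048),Y); o=st()[0]; print(o['moment'].round(2), st()[1].round(4).tolist())"
```

```text
t 18.4167 pos [ 0.5686 -0.0232  0.0489] yaw -0.148 F [-5.7 24.5  2.5] w 0.0128 | shift [-0.007  0.006  0.005] turn 0.0036 rows 0.0
[5.63 1.35 0.19] [[0.989, -0.1478, -0.0006], [-0.1478, -0.9889, 0.0119], [-0.0024, -0.0116, -0.9999]]
```

Request:
play_rows(commands=[[[0.95,0,-0.005,0.001,0.001],[0.95,0.002,-0.01,0.002,0.002],[0.95,0.003,-0.01,0.002,0.003],[0.95,0.003,-0.01,0.002,0.003]]])

```text
clock: 18.75
tcp_pos: [0.5689, -0.0227, 0.0487]
orientation: [-3.123, 0.241, 0.004]
contact_force: [-8.5, 22.2, 7.4]
grip_width: 0.0131
gripper_force: 80.9
```

```bash
python3 -c "
from h import *
go(cf(-.042,.042,.048),Y); o=st()[0]; print(o['moment'].round(2), st()[1].round(4).tolist())
S=viewer.grab_frame('scene');T=viewer.grab_frame('top')
a=cv2.resize(S['pixels'][170:250,225:345,::-1],(600,400),interpolation=2)
b=cv2.resize(T['pixels'][150:270,270:390,::-1],(600,600),interpolation=2)[::1]
W=wrist();c=W['pixels'][:,:,::-1]; save(W,'w4.png')
cv2.imwrite('pics/a4.png',np.hstack([cv2.resize(b,(400,400)),cv2.resize(a,(400,400*400//600)) if 0 else cv2.copyMakeBorder(cv2.resize(a,(400,267)),0,133,0,0,0)]))"
```

```text
t 18.75 pos [ 0.5689 -0.0227  0.0487] yaw -0.154 F [-8.5 22.2  7.4] w 0.0131 | shift [-0.008  0.008  0.003] turn -0.0 rows 0.1
[4.75 1.79 0.16] [[0.9882, -0.1534, -0.0019], [-0.1534, -0.9881, 0.0099], [-0.0034, -0.0095, -0.9999]]
```

View pics/a4.png

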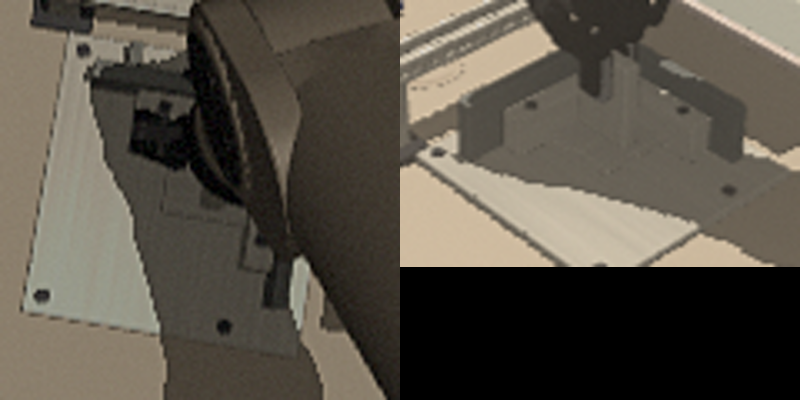

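The square looks nearly seated: legs along the fence and the panel, panel close to square. Testing with a firmer y push and light x and down pressure.

Request:
play_rows(commands=[[[0.95,-0.004,0.01,-0.002,0],[0.95,-0.004,0.018,-0.002,0],[0.95,-0.004,0.025,-0.002,0],[0.95,-0.004,0.025,-0.002,0]]])

```text
clock: 19.23
tcp_pos: [0.5685, -0.0235, 0.0491]
orientation: [-3.118, 0.235, 0.001]
contact_force: [-6.1, 29.7, 2.8]
grip_width: 0.013
gripper_force: 80.4
```

```bash
python3 -c "
from h import *
go(cf(-.042,.042,.048),Y); o=st()[0]; print(o['moment'].round(2), st()[1].round(4).tolist())"
```

```text
t 19.2333 pos [ 0.5685 -0.0235  0.0491] yaw -0.151 F [-6.1 29.7  2.8] w 0.013 | shift [-0.007  0.004  0.006] turn 0.0022 rows 0.0
[6.77 1.24 0.5 ] [[0.9887, -0.15, 0.0007], [-0.15, -0.9886, 0.0145], [-0.0015, -0.0145, -0.9999]]
```

Solid stop in y. Now I'll ease the y push to take out the tilt, press x and down a little, then probe yaw for flushness.

Request:
play_rows(commands=[[[0.95,0.004,-0.015,0.002,0],[0.95,0.01,-0.025,0.004,0],[0.95,0.015,-0.03,0.005,0],[0.95,0.015,-0.03,0.005,0],[0.95,0.015,-0.03,0.005,0]]])

```text
clock: 19.65
tcp_pos: [0.569, -0.0224, 0.0485]
orientation: [-3.124, 0.241, 0.011]
contact_force: [-17.6, 21.2, 17.4]
grip_width: 0.013
gripper_force: 82.8
```

```bash
cat >> h.py <<'E'
def rep():
    o,M,y=st(); d=o['tcp_pos'][:2]-C; c,s=np.cos(Y),np.sin(Y); F=o['contact_force']
    print('t',round(float(o['clock']),2),'corner xy',round(c*d[0]+s*d[1],4),round(-s*d[0]+c*d[1],4),'z',o['tcp_pos'][2].round(4),'yaw',round(y,4),'Fc',(c*F[0]+s*F[1]).round(1),(-s*F[0]+c*F[1]).round(1),F[2].round(1),'mom',o['moment'].round(2),'tilt',M[:2,2].round(4))
E
python3 -c "
from h import *
rep()"
```

```text
t 19.65 corner xy -0.0403 0.0439 z 0.0485 yaw -0.1541 Fc -20.6 18.3 17.4 mom [4.34 3.41 0.05] tilt [-0.0062  0.0086]
```

Request:
play_rows(commands=[[[0.95,0,0,0,0.005],[0.95,0,0,0,0.01],[0.95,0,0,0,0.01]]])

```text
clock: 19.9
tcp_pos: [0.569, -0.0224, 0.0484]
orientation: [-3.123, 0.263, 0.01]
contact_force: [-17.0, 21.3, 17.9]
grip_width: 0.0132
gripper_force: 83.0
```

```bash
python3 -c "
from h import *
rep()"
```

```text
t 19.9 corner xy -0.0403 0.044 z 0.0484 yaw -0.1678 Fc -20.0 18.5 17.9 mom [4.33 3.36 0.83] tilt [-0.006   0.0082]
```

Request:
play_rows(commands=[[[0.95,0,0,0,-0.01],[0.95,0,0,0,-0.02],[0.95,0,0,0,-0.02]]])

```text
clock: 20.15
tcp_pos: [0.5688, -0.0227, 0.0485]
orientation: [-3.126, 0.218, 0.011]
contact_force: [-17.7, 20.8, 19.8]
grip_width: 0.0129
gripper_force: 82.9
```

```bash
python3 -c "
from h import *
rep()"
```

```text
t 20.15 corner xy -0.0405 0.0436 z 0.0485 yaw -0.1393 Fc -20.7 17.9 19.8 mom [ 4.31  3.6  -0.38] tilt [-0.0067  0.0086]
```

Request:
play_rows(commands=[[[0.95,-0.003,0,-0.001,0.005],[0.95,-0.006,0,-0.002,0.009],[0.95,-0.006,0,-0.003,0.009],[0.95,-0.006,0,-0.003,0.009]]])

```text
clock: 20.48
tcp_pos: [0.5689, -0.0226, 0.0486]
orientation: [-3.124, 0.239, 0.007]
contact_force: [-11.1, 20.3, 10.6]
grip_width: 0.0129
gripper_force: 81.3
```

```bash
python3 -c "
from h import *
rep()"
```

```text
t 20.48 corner xy -0.0404 0.0437 z 0.0486 yaw -0.1527 Fc -14.0 18.3 10.6 mom [4.29 2.37 0.13] tilt [-0.004   0.0088]
```

Request:
play_rows(commands=[[[0.95,0,0.005,0,0],[0.95,0,0.01,0,0],[0.95,0,0.01,0,0],[0.95,0,0,0,0],[0.95,0,-0.01,0,0],[0.95,0,-0.01,0.001,0],[0.95,0,-0.01,0.001,0]]])

```text
clock: 21.07
tcp_pos: [0.569, -0.0224, 0.0485]
orientation: [-3.126, 0.241, 0.008]
contact_force: [-12.6, 16.6, 12.6]
grip_width: 0.0129
gripper_force: 81.9
```

Run:
```python
from h import *
rep()
S=viewer.grab_frame('scene'); W=wrist()
# predicted square outline & panel outlines in scene for angles
c,s=np.cos(Y),np.sin(Y);M=np.array([[c,-s,0],[s,c,0],[0,0,1]])
P=lambda L:proj(S,np.array(L)@M.T+[C[0],C[1],0])
im=cv2.resize(S['pixels'][165:245,225:325,::-1],(800,600) if 0 else (750,600),interpolation=2)
im=cv2.convertScaleAbs(im,alpha=1.6,beta=10)
dr=lambda L,col:cv2.polylines(im,[((P(L)-[225,165]+.5)*7.5).astype(int)],False,col,1)
for a,col in((0,(0,255,0)),(.05,(0,0,255))):
    dr([[-.118*np.cos(a),.118*np.sin(a),z] for z in(.008,.056)],col)
dr([[0,.13,.056],[0,0,.056],[-.118,0,.056]],(0,255,0))
dr([[0,.1,.038],[0,0,.038],[-.1,0,.038],[-.1,0,.008]],(255,255,0))
cv2.imwrite('pics/a5.png',im)
```

```text
t 21.07 corner xy -0.0403 0.0439 z 0.0485 yaw -0.1542 Fc -15.0 14.4 12.6 mom [3.47 2.55 0.16] tilt [-0.0047  0.0068]
```

View pics/a5.png

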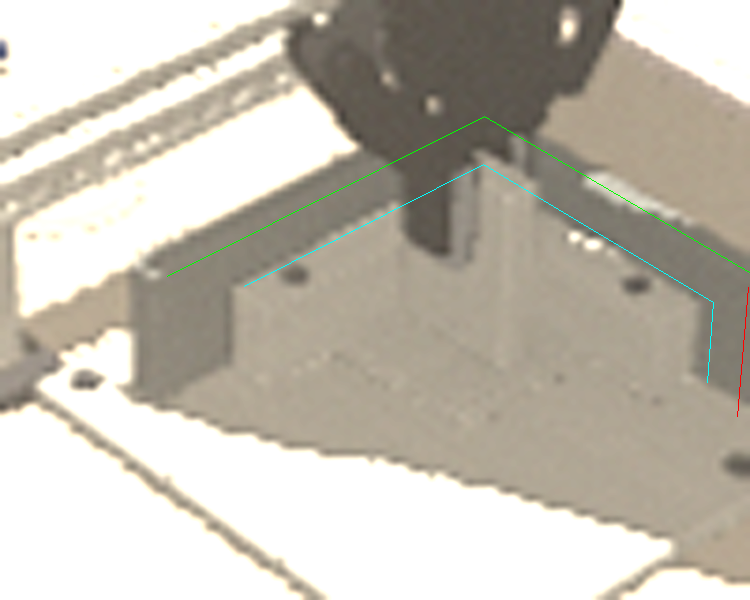

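The square's legs hug the fence and the panel with no visible gap. The overlay carries the same ~10 px (1.4 raw px) calibration offset on the fence end and both leg ends. Last check: the panel's free end.

Run:
```python
from h import *
rep()
S=viewer.grab_frame('scene')
c,s=np.cos(Y),np.sin(Y);M=np.array([[c,-s,0],[s,c,0],[0,0,1]])
P=lambda L:proj(S,np.array(L)@M.T+[C[0],C[1],0])+[-1.4,-.4]
x0,y0,k=255,165,8
im=cv2.resize(S['pixels'][y0:y0+70,x0:x0+95,::-1],None,fx=k,fy=k,interpolation=2)
im=cv2.convertScaleAbs(im,alpha=1.6,beta=10)
dr=lambda L,col:cv2.polylines(im,[((P(L)-[x0,y0]+.5)*k).astype(int)],False,col,1)
for a,col in((0,(0,255,0)),(.05,(0,0,255)),(-.05,(255,0,0))):
    dr([[-.118*np.cos(a)*t,.118*np.sin(a)*t,z] for t,z in((.9,.056),(1,.056),(1,.008))],col)
cv2.imwrite('pics/a6.png',im)
```

```text
t 21.17 corner xy -0.0403 0.0439 z 0.0485 yaw -0.1541 Fc -14.5 13.4 12.3 mom [3.48 2.59 0.12] tilt [-0.0047  0.0068]
```

View pics/a6.png

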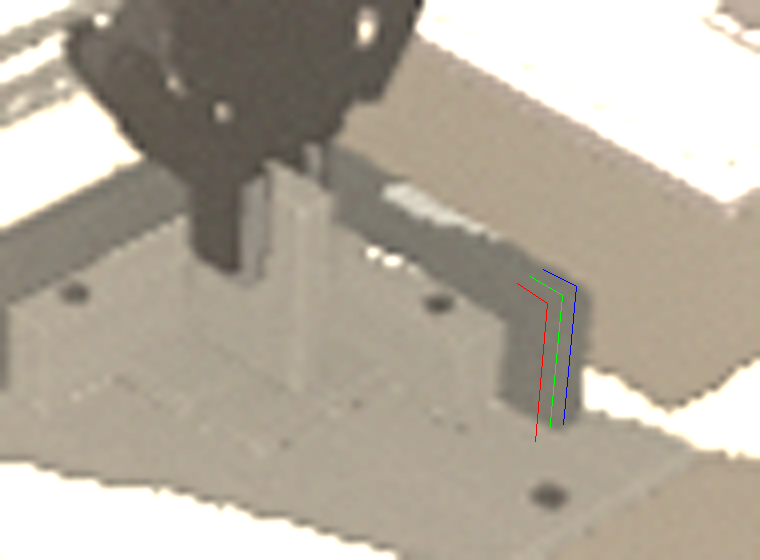

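The panel end's inner bottom corner at (553,430) sits on the green 0 rad line, with the outer edge about one panel thickness beyond it, so the panel is square. The guard is still open.

```bash
python3 -c "
from h import *
rep(); print(r.hand_in())"
```

```text
t 21.22 corner xy -0.0403 0.0439 z 0.0485 yaw -0.1541 Fc -14.6 15.2 11.8 mom [3.51 2.57 0.12] tilt [-0.0047  0.0069]
the job is handed in; nothing more can be done
None
```

The job is handed in at about 21 s: the guard is fully open, and the square is held pressed into the corner with roughly 15 N against both fence and panel. The last camera check showed the panel square to within about 0.02 rad, and no verdict came back from the hand-in.

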